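# Shut the watercolour case and lock its quarter-turn stud

### The job

Slide the lid of the watercolour case gently shut against its stop, then press the winged stud on the lid down and turn it a quarter turn clockwise (seen from above) until its cam catches and the stud stays down by itself, and let go. Work by feel: do not slam the lid, do not force the stud or push hard once it has bottomed, and leave the other things on the table where they lie.

Things in the scene. Friction and masses are not known exactly. Their poses are not given: they have to be found in the camera images.
- case: white watercolour case fixed to the table, 130 mm (its x) by 300 mm (its y), 42 mm high; origin at the centre of its underside, z up. Its +y half holds the paint pans, its -y half open mixing wells. The lid slides along y, shutting towards +y. With the lid shut, the stud on it stands at x 0, y +16 mm.
- lid (a joint): opening of the aluminium lid in m: 0 shut against a springy rubber stop (10 N dents it under 1 mm), to 0.125 open. Lid 118 x 144 x 4 mm, top face 38 mm above the table; 2 N of friction, stays where left. The stud is on its centre line, 57 mm from its middle towards -y; pushing the stud sideways slides the lid. The stud can enter its catch only within 2 mm of shut; elsewhere it lands on a rail.
- stud_grip (a point): point on the axis of the steel stud, at mid-height of its wing: an upright bar 34 mm long (this frame's x), 10 mm thick (y), 22 mm high (11 mm above and below here). Below it a round flange 40 mm across, 3 mm thick, on which fingertips may bear; its underside is 20.5 mm above the lid while the stud is up. Wing across the case (case x) = unlocked, along it (case y) = locked.
- press (a joint): how far the stud is pushed down, m; 0 = up. Spring: 3 N at the top, 0.25 N more per mm. With the lid shut it must go down 7.5 to 17.5 mm before it can turn, and bottoms firmly 1.5 mm farther; this depth differs each time and is hidden: feel the sharp rise of force (12 N in all is enough, over 20 N harms it). Once turned and released it rises 3 mm into its catch and stays 6 to 16 mm down.
- stud (a joint): angle of the stud, rad: 0 = unlocked (wing across the case), growing clockwise seen from above to a stop at 1.57 (wing along the case). It has about 0.2 rad of play when up, turns easily when pressed to the bottom and is otherwise blocked; the cam catches from about 1.4 on. Do not twist it hard (0.15 N m) while blocked, nor pull it up once turned. Let go before that, it does not lock.
- foot: the stud's steel foot under the lid, a cross bar 20 x 5 x 2.5 mm that turns with the wing (hidden from view); its origin is on the stud's axis at the lid's top face when the stud is up
- buffer: the rubber stop at the case's +y end, 100 x 4 x 6 mm (case x, y, z), which the lid's leading edge meets when shut; origin at its centre
- tube_a: aluminium paint tube lying beside the case, about 80 x 24 x 16 mm; origin at its underside
- tube_b: second aluminium paint tube lying beside the case, about 80 x 24 x 16 mm; origin at its underside
- eraser: white eraser beside the case, 45 x 22 x 13 mm; origin at its underside
- brush: paint brush lying beyond the case, 200 mm long; origin at its underside
- half_pan: small white empty paint pan, 18 x 16 x 10 mm, standing inside the case in its open mixing end; origin at its underside
- tape_roll: roll of paper tape lying flat, 80 mm across, 20 mm high; origin at its underside
- water_jar: empty glass water jar, 76 mm across, 85 mm high, standing; origin at its underside

How it is judged:
On the way, in this order (a step that is already met when the one before it is completed fails the run):
1. the lid is shut, within 4 mm, with the stud still unlocked (value of joint lid below 0.004 m and value of joint stud below 0.3 rad), for 0.2 s.
2. the stud is turned a quarter turn and down (value of joint lid below 0.004 m and value of joint stud above 1.35 rad and value of joint press above 0.004 m), for 0.2 s.
At the end, for the whole second after the job is handed in: The lid is shut (open less than 4 mm), the stud is turned to more than 1.35 rad and, untouched, stays down by more than 4 mm, held by its cam; lid and stud at rest (all of step 2 and velocity of joint lid between -0.005 and 0.005 m/s and angular speed of foot below 0.05 rad/s).
It fails at once if the stud's foot is pressed or twisted against its catch, rail or guard with more than 16 N (contact force between foot and anything else above 16 N).
It fails at once if the lid is slammed or pushed against its stop with more than 25 N (contact force between buffer and anything else above 25 N).
It fails at once if another thing on the table is shifted by more than 30 mm (distance of any of tube_a, tube_b, eraser, brush, half_pan, tape_roll, water_jar from where it was at the start of the episode above 0.03 m).
It also fails if it takes over 45 s, if anything falls off the work surface, if the arm or the gripper's body presses on something with over 40 N, if the wrist force passes 120 N, or if a joint passes its speed limit or range.

### The arm

A 7-joint arm with a two-finger parallel gripper is mounted at the origin on the work surface. World frame = base frame: x ahead of the robot, y to its left, z up, the work surface at z = 0. Lengths are in m, angles in rad, forces in N, time in s.
With the tool pointing down it reaches from about 0.425 to 0.875 m from the base axis. Payload 4.7 kg.
Tool frame: the origin (TCP) lies at the very end of the fingers, on their centre line; the grasp point (between the pads) lies 19 mm behind it; z points along the fingers, y is the direction in which the jaws open and shut (so a half turn about z gives the same grasp; the last joint's range is limited). The gripper opens to 85 mm and grips with 20 to 120 N. Pads are 22 mm wide; open, the fingers measure 114 mm over their backs; the gripper's body (76 mm by 85 mm) begins 54 mm behind the grasp point. The pads swing forward as they close: fully open they stand 13 mm farther back than shut.
Start: joints at [1.267, 0.321, -0.07, 1.45, 0.023, 1.371, -0.057], TCP at [0.203, -0.617, 0.231] pointing down, gripper open.
Joint ranges: [-2.86, 2.86], [-0.3, 2.09], [-1.38, 1.24], [0.06, 2.45], [-1.56, 4.7], [0.09, 2.05], [-2.69, 2.69]. Speed limits (rad/s): [2.57, 2.57, 3.14, 3.14, 3.14, 3.14, 3.14].

### API

Orientations are given as a unit quaternion [w, x, y, z].
In Python, from workcell import r, camera, nets gives the robot as it stands.
- The arm moves only by the tool apply_moves, never from a script. Its argument "moves" is a list of rows, each a list of 2 entries, a list of its own where there are three numbers: the shift along the world's x, y, z in cm, then the turn, a rotation vector about the world's x, y, z in rad. A call has 1 to 12 rows; each row is the pose to reach, as a shift and turn from the pose commanded when the call began; what a row does not reach only later rows make up. A row lasts 1/10 s, in which the tool goes at most 50 mm and 8.59 degrees, less where a joint would pass 70% of its speed; a pose out of reach is approached as far as the arm can. A call with a gripper value outside its range is refused whole. "hand" is the opening, from 0 (shut) to 1 (fully open), set as the call begins (left out, the last holds). The fingers move at their own pace and stop on an object; "force" is the grip in N (left out, the last holds). Time passes only in rows, so rows that repeat a pose let the fingers close. It gives the time, the measured TCP pose, the force and the opening at its end, in the units of the state.
- r.get_state(): the state, without advancing time (a new reading comes with each control period).
- camera(name): name is "scene" or "side" or "wrist"; returns a dict with "frame" (480x640x3 uint8, red, green, blue), "range_z" (480x640 float32, m along the optical axis (not along the pixel's ray), 0 where there is no reading), "fx", "fy", "cx", "cy" (pixels), "distortion" ([k1, k2, p1, p2, k3] as OpenCV has them; the pictures are not rectified), "R" (3x3) and "t" (3): a world point X has camera coordinates R X + t. Camera axes: x right, y down, z forward; pixel columns grow to the right and rows downward; lengths in m; the calibration is good to about 2 mm. A picture is of the moment at which its call begins.
- r.close_job(): hands the job in, once; it reports no verdict.
Trained networks look in a picture, given as the dict that the camera call returned (one of the last four; its "shot" number tells which), for a name from the list of things; names that differ only in an ending like _2 or _b are one class to them, and where a whole thing is asked for, a point or a joint stands for the part that bears it (a point fixed in the world has none). Each returns a list of dicts, best first, with "confidence" (0 to 1); they miss things now and then, are a little off and sometimes report something else, mostly with a low value. They report only what shows in the picture. A call takes as long as a camera call.
- nets.masks_of(name, picture): "region" (480x640 bool, what is visible of it) and "at" ([column, row] in pixels, amid what is visible of it).
- nets.tip_of(name, picture): "at" ([column, row] in pixels: a listed point, or the origin of a listed thing).
The state is a dict: "time": time; "joints": joint angles; "qd": joint speeds; "effort": joint torques, N m; "tool_pos": TCP position; "eef_rot": TCP orientation; "contact_force": force on the tool from outside, world axes, zero at the start; "ft_torque": the same for the moment, N m; "width": finger opening in m.
Only numpy, scipy, OpenCV 4.12 (cv2) and the standard library are available. Lean on these libraries where they do the work, as an engineer would, in place of code of your own. Each camera call takes 0.05 s, during which the arm holds its last target. There are 200 camera calls.

## Working session

There is one attempt and no reset: what is moved stays moved. The work goes in short steps, Python scripts to look and compute and a tool call to move; the robot and the scene stay as the last step left them, time stands still between calls to the robot, and variables do not carry over. Pictures are saved under pics/ and viewed, about 8 in all and at most 12, crops included, and the job is handed in when it is done.

Besides the shell and the picture viewer there is one more tool, called after ">>>" as name(argument=value, ...) on one line, values as JSON. apply_moves: Moves the arm, as the interface text tells. Its arguments: {"type":"object","properties":{"moves":{"type":"array"},"hand":{"type":"number"},"force":{"type":"number"}},"required":["moves"]}

```bash
ls; mkdir -p pics
cat > h.py <<'E'
import numpy as np, cv2
from workcell import r, camera, nets
def K(p): return np.array([[p["fx"],0,p["cx"]],[0,p["fy"],p["cy"]],[0,0,1]])
def ray(p,uv):
    n=cv2.undistortPoints(np.array([[uv]],float),K(p),np.array(p["distortion"]))[0,0]
    return np.array([n[0],n[1],1.])
def world(p,uv,z=None):
    """deproject; z=range or use height plane if z given"""
    R,t=np.array(p["R"]),np.array(p["t"]); d=R.T@ray(p,uv); o=-R.T@t
    if z is not None: return o+d*(z-o[2])/d[2]
    u,v=int(round(uv[0])),int(round(uv[1])); return o+d*p["range_z"][v,u]
def cloud(p,mask=None):
    m=p["range_z"]>0
    if mask is not None: m&=mask
    v,u=np.nonzero(m)
    n=cv2.undistortPoints(np.stack([u,v],1)[:,None].astype(float),K(p),np.array(p["distortion"]))[:,0]
    c=np.c_[n,np.ones(len(n))]*p["range_z"][v,u][:,None]
    return (c-np.array(p["t"]))@np.array(p["R"]),u,v
def save(p,name): cv2.imwrite("pics/"+name,p["frame"][:,:,::-1])
E
python3 - <<'E'
from h import *
s=r.get_state(); print({k:np.round(v,3) for k,v in s.items()})
for c in ("scene","side"):
    p=camera(c); save(p,c+"1.png")
    for n in ("stud_grip","case","lid","foot","buffer"):
        for d in nets.tip_of(n,p)[:2]:
            print(c,n,d["confidence"],np.round(d["at"]),np.round(world(p,d["at"]),3))
    for n in ("stud_grip","lid","case"):
        for d in nets.masks_of(n,p)[:1]:
            print(c,"mask",n,d["confidence"],d["region"].sum(),np.round(d["at"]))
E
```

```text
pics
{'time': np.float64(0.0), 'joints': array([ 1.267,  0.322, -0.07 ,  1.452,  0.023,  1.371, -0.057]), 'qd': array([-0.001, -0.001, -0.002, -0.   , -0.   ,  0.002, -0.   ]), 'effort': array([-0.0000e+00, -4.9358e+01, -3.8200e-01, -3.1434e+01,  1.3000e-02,
        1.1000e-02, -0.0000e+00]), 'tool_pos': array([ 0.203, -0.617,  0.23 ]), 'eef_rot': array([-0.001,  0.987,  0.158, -0.   ]), 'contact_force': array([ 0.325, -0.292,  0.103]), 'ft_torque': array([-0.007, -0.048,  0.007]), 'width': np.float64(0.085)}
scene stud_grip 0.86 [249. 241.] [0.503 0.01  0.083]
scene stud_grip 0.37 [208. 300.] [ 0.496 -0.072  0.013]
scene case 0.69 [284. 260.] [0.539 0.043 0.04 ]Traceback (most recent call last):
  File "<stdin>", line 6, in <module>
ValueError: it knows: brush, buffer, case, eraser, foot, half_pan, stud_grip, tape_roll, tube, water_jar
```

Run:
```python
from h import *
for c in ("scene","side"):
    p=camera(c); save(p,c+"1.png")
    for n in ("stud_grip","case","buffer"):
        for d in nets.tip_of(n,p)[:2]:
            print(c,n,d["confidence"],np.round(d["at"]),np.round(world(p,d["at"]),3))
    X,u,v=cloud(p)
    # white case rim / lid at heights 34-46mm, wing top above 60mm
    for lo,hi in ((.034,.0395),(.0395,.045),(.06,.1)):
        m=(X[:,2]>lo)&(X[:,2]<hi)&(np.hypot(X[:,0]-.53,X[:,1]-.03)<.24)
        if m.sum()<20: continue
        q=X[m,:2].astype(np.float32); print(c,lo,m.sum(),"zmax",X[m,2].max().round(4),cv2.minAreaRect(q))
im=np.hstack([cv2.imread("pics/scene1.png"),cv2.imread("pics/side1.png")]);
```

```text
scene stud_grip 0.91 [246. 240.] [0.497 0.01  0.082]
scene case 0.75 [283. 259.] [0.535 0.045 0.038]
scene buffer 0.75 [363. 220.] [0.57  0.196 0.035]
scene 0.034 4766 zmax 0.0395 ((0.5266475677490234, 0.09023020416498184), (0.3636668622493744, 0.13349860906600952), 67.78951263427734)
scene 0.0395 2519 zmax 0.0449 ((0.5263513326644897, 0.09040521830320358), (0.36359140276908875, 0.13505978882312775), 67.6225357055664)
scene 0.06 932 zmax 0.088 ((0.5520776510238647, 0.12890778481960297), (0.29019758105278015, 0.0707625225186348), 56.776222229003906)
side stud_grip 0.81 [391. 225.] [0.491 0.023 0.081]
side case 0.97 [361. 278.] [0.505 0.1   0.039]
side buffer 0.57 [291. 320.] [0.565 0.203 0.034]
side buffer 0.5 [294. 220.] [ 0.666 -0.003  0.002]
side 0.034 5203 zmax 0.0395 ((0.5254918932914734, 0.09334191679954529), (0.3636932969093323, 0.12997259199619293), 67.68592071533203)
side 0.0395 3193 zmax 0.045 ((0.5265578627586365, 0.09176401793956757), (0.3649471402168274, 0.1329343616962433), 68.00812530517578)
side 0.06 1173 zmax 0.0882 ((0.5652207136154175, 0.12052825093269348), (0.2836650609970093, 0.0720577985048294), 63.93077087402344)
```

View pics/scene1.png

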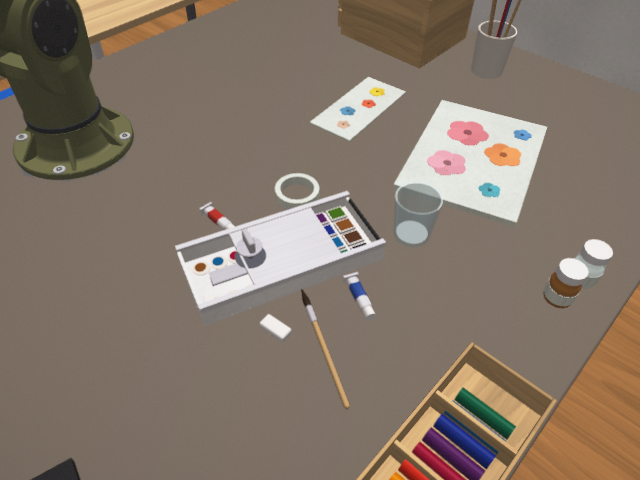

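View pics/side1.png

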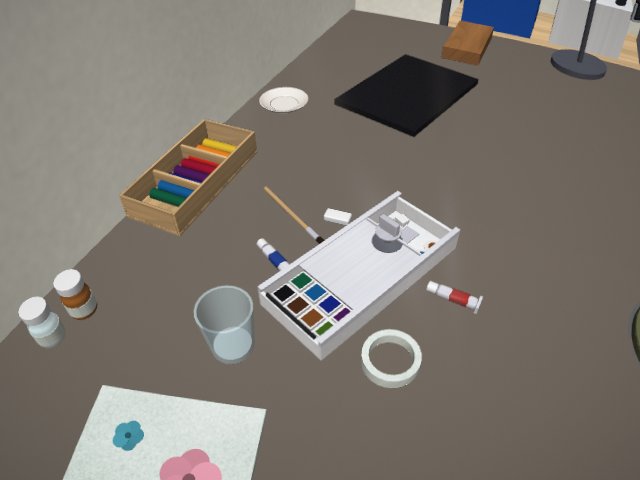

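The scene view shows the case with its stud at about (249,243), the paint pans and buffer at about (363,220), and the mixing wells at the left end. The side view has the stud at (388,235). The lid stands about half open. Next I'll fit the case pose and the wing direction.

```bash
cat > fit.py <<'E'
from h import *
def wing(X,c,rad=.03,lo=.076,hi=.088):
    m=(X[:,2]>lo)&(X[:,2]<hi)&(np.hypot(*(X[:,:2]-c).T)<rad); q=X[m]
    (cx,cy),(w,h),a=cv2.minAreaRect(q[:,:2].astype(np.float32))
    if w<h: a+=90
    return m.sum(),np.round([cx,cy,np.median(q[:,2])],4),np.round([max(w,h),min(w,h)],4),((a+90)%180-90)
E
python3 - <<'E'
from fit import *
allp=[]
for c in ("scene","side"):
    p=camera(c)
    X,u,v=cloud(p)
    for n in ("case","stud_grip","buffer"):
        d=nets.tip_of(n,p)[:1]
        z={"case":0,"stud_grip":.0725,"buffer":.036}[n]
        if d: print(c,n,round(d[0]["confidence"],2),np.round(world(p,d[0]["at"],z),4))
    print(c,"wing",wing(X,np.array([.5,.012])))
    reg=nets.masks_of("case",p)[0]["region"]
    Y,_,_=cloud(p,reg)
    q=Y[(Y[:,2]>.0395)&(Y[:,2]<.045)&(np.hypot(Y[:,0]-.517,Y[:,1]-.062)<.18)]
    print(c,"case",len(q),cv2.minAreaRect(q[:,:2].astype(np.float32)))
    a=np.radians(67.7); ey=np.array([np.cos(a),np.sin(a)]); ex=np.array([ey[1],-ey[0]])
    w=(q[:,:2]-[.517,.062]); print("pct y",np.percentile(w@ey,[0.5,2,98,99.5]).round(4),"x",np.percentile(w@ex,[.5,2,98,99.5]).round(4))
    m=(X[:,2]>.05)&(np.hypot(X[:,0]-.53,X[:,1]-.03)<.3)
    for n,z in (("tube",.016),("tape_roll",.02),("water_jar",.085),("half_pan",.02),("eraser",.013)):
        for d in nets.masks_of(n,p)[:2]:
            if d["confidence"]>.4: print(n,np.round(world(p,d["at"],z),3))
E
```

```text
scene case 0.43 [0.4295 0.1865 0.    ]
scene stud_grip 0.77 [0.4914 0.0184 0.0725]
scene buffer 0.72 [0.57   0.1931 0.036 ]
scene wing (np.int64(141), array([0.4964, 0.0146, 0.0826]), array([0.0346, 0.0098]), -22.73059844970703)
scene case 2435 ((0.5146541595458984, 0.061567455530166626), (0.30029383301734924, 0.1338222771883011), 68.19776916503906)
pct y [-0.1491 -0.1444  0.1404  0.1465] x [-0.0678 -0.0668  0.0637  0.0643]
tube [0.369 0.043 0.016]
tube [0.5   0.073 0.016]
tape_roll [0.415 0.19  0.02 ]
tape_roll [0.46  0.039 0.02 ]
water_jar [0.649 0.224 0.085]
water_jar [0.551 0.021 0.085]
half_pan [ 0.496 -0.072  0.02 ]
eraser [ 0.604 -0.039  0.013]
eraser [0.454 0.043 0.013]
side case 0.59 [0.5142 0.0639 0.    ]
side stud_grip 0.76 [0.494  0.0164 0.0725]
side buffer 0.83 [0.5683 0.2022 0.036 ]
side wing (np.int64(175), array([0.495 , 0.0167, 0.083 ]), array([0.0339, 0.0121]), -20.46326446533203)
side case 2968 ((0.5149909853935242, 0.06334060430526733), (0.300813764333725, 0.13222843408584595), 68.02803039550781)
pct y [-0.1467 -0.1383  0.1459  0.1491] x [-0.0684 -0.0679  0.0619  0.0628]
tube [0.65  0.098 0.016]
tube [0.374 0.051 0.016]
tape_roll [0.427 0.171 0.02 ]
water_jar [0.615 0.272 0.085]
half_pan [ 0.493 -0.054  0.02 ]
eraser [ 0.6   -0.028  0.013]
eraser [ 0.507 -0.043  0.013]
```

>>> apply_moves(moves=[[[2.2,3.2,0],[0,0,0.14]],[[4.4,6.4,0],[0,0,0.28]],[[6.6,9.6,0],[0,0,0.42]],[[8.8,12.8,0],[0,0,0.56]],[[11,16,0],[0,0,0.7]],[[13.2,19.2,0],[0,0,0.84]],[[15.4,22.4,0],[0,0,0.98]],[[17.6,25.6,0],[0,0,1.12]],[[20,29,0],[0,0,1.26]],[[21,33,-1],[0,0,1.4]],[[22,37,-2],[0,0,1.54]],[[23,41,-3],[0,0,1.68]]], hand=0.5, force=20)

```text
time: 2.75
tool_pos: [0.4335, -0.2059, 0.2013]
eef_rot: [0.001, 0.539, 0.842, -0.0]
contact_force: [0.6, -0.6, -0.4]
width: 0.0428
```

>>> apply_moves(moves=[[[1,4,-1],[0,0,0.14]],[[2,8,-2],[0,0,0.28]],[[3,12,-3],[0,0,0.42]],[[4,16,-4.5],[0,0,0.56]],[[5,19,-6],[0,0,0.68]],[[6,21.5,-7],[0,0,0.755]],[[6.2,22.2,-7],[0,0,0.755]],[[6.2,22.2,-7],[0,0,0.755]]])

```text
time: 3.55
tool_pos: [0.4952, 0.0155, 0.1315]
eef_rot: [-0.0, 0.193, 0.981, 0.0]
contact_force: [-0.3, 0.2, -0.5]
width: 0.0426
```

Run:
```python
from fit import *
s=r.get_state(); print(s["time"],s["tool_pos"],s["eef_rot"],s["joints"].round(3) if hasattr(s["joints"],"round") else s["joints"],s["contact_force"])
q=s["eef_rot"]; print("jaw",np.degrees(2*np.arctan2(q[2],q[1]))-90)
p=camera("wrist"); save(p,"w1.png"); X,u,v=cloud(p); print("wing",wing(X,np.array([.4957,.0157])))
d=nets.tip_of("stud_grip",p)[:1]
if d: print(d[0]["confidence"],d[0]["at"],world(p,d[0]["at"],.0725))
```

```text
3.55 [0.49518692 0.01545491 0.13151461] [-1.00288648e-04  1.92690628e-01  9.81259526e-01  2.32762082e-04] [ 0.651  0.125 -0.773  1.929  0.096  1.125  1.023] [-0.30553611  0.24173769 -0.50414157]
jaw 67.78030334287521
wing (np.int64(1150), array([0.4956, 0.0166, 0.0832]), array([0.0341, 0.01  ]), -22.11457061767578)
0.89 [318.3, 256.3] [0.4964188  0.01617543 0.0725    ]
```

View pics/w1.png

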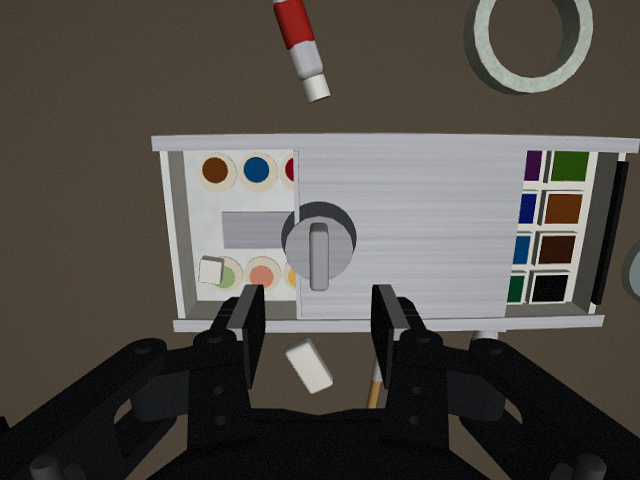

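The wrist view shows the stud between the open jaws at about (318,255), with the wing at right angles to the jaw direction (-22.1° against -22.2°). Next I go down and grip.

>>> apply_moves(moves=[[[0,0.1,-2],[0,0,0]],[[0,0.1,-4],[0,0,0]],[[0,0.1,-5.5],[0,0,0]],[[0,0.1,-6.2],[0,0,0]],[[0,0.1,-6.6],[0,0,0]],[[0,0.1,-6.6],[0,0,0]]])

```text
time: 4.25
tool_pos: [0.4951, 0.0152, 0.0654]
eef_rot: [-0.0, 0.193, 0.981, 0.0]
contact_force: [0.3, 0.2, 0.5]
width: 0.0422
```

>>> apply_moves(moves=[[[0,0,0],[0,0,0]],[[0,0,0],[0,0,0]],[[0,0,0],[0,0,0]],[[0,0,0],[0,0,0]],[[0,0,0],[0,0,0]],[[0,0,0],[0,0,0]]], hand=0, force=20)

```text
time: 4.85
tool_pos: [0.4957, 0.0156, 0.0658]
eef_rot: [0.001, 0.193, 0.981, 0.0]
contact_force: [1.1, 0.1, 1.8]
width: 0.0094
```

>>> apply_moves(moves=[[[0.11,0.28,0],[0,0,0]],[[0.34,0.83,0],[0,0,0]],[[0.6,1.48,0],[0,0,0]],[[0.86,2.13,0],[0,0,0]],[[1.12,2.78,0],[0,0,0]],[[1.39,3.43,0],[0,0,0]],[[1.65,4.08,0],[0,0,0]],[[1.87,4.63,0],[0,0,0]],[[2.02,5.0,0],[0,0,0]],[[2.1,5.19,0],[0,0,0]],[[2.1,5.19,0],[0,0,0]]])

```text
time: 5.95
tool_pos: [0.5166, 0.0681, 0.0655]
eef_rot: [0.0, 0.193, 0.981, 0.001]
contact_force: [3.3, -1.1, 1.9]
width: 0.0096
```

```bash
cat > st.py <<'E'
from h import *
s=r.get_state(); ey=np.array([.375,.927]); f=s["contact_force"]; p=s["tool_pos"]; d=p[:2]-[.515,.0625]
print("t",round(s["time"],2),"along y mm",(1e3*d@ey).round(2),"x",(1e3*d@[.927,-.375]).round(2),"z",(1e3*p[2]).round(2),"Fy",(f[:2]@ey).round(2),"Fx",(f[:2]@[.927,-.375]).round(2),"Fz",round(f[2],2),"Tz",round(s["ft_torque"][2],3),"w",round(s["width"],4),"jaw",round(np.degrees(2*np.arctan2(s["eef_rot"][2],s["eef_rot"][1]))-90,2))
E
python3 st.py
```

```text
t 5.95 along y mm 5.78 x -0.57 z 65.54 Fy 0.2 Fx 3.48 Fz 1.95 Tz -0.006 w 0.0096 jaw 67.75
```

>>> apply_moves(moves=[[[0.08,0.12,0],[0,0,0]],[[0.16,0.28,0],[0,0,0]],[[0.24,0.47,0],[0,0,0]],[[0.29,0.6,0],[0,0,0]],[[0.3,0.634,0],[0,0,0]],[[0.3,0.634,0],[0,0,0]]])

```text
time: 6.55
tool_pos: [0.5191, 0.074, 0.0653]
eef_rot: [0.0, 0.193, 0.981, 0.0]
contact_force: [1.1, -2.6, 1.6]
width: 0.0092
```

```bash
python3 st.py
```

```text
t 6.55 along y mm 12.17 x -0.51 z 65.34 Fy -1.94 Fx 2.01 Fz 1.61 Tz -0.027 w 0.0092 jaw 67.73
```

>>> apply_moves(moves=[[[0.03,0.05,0],[0,0,0]],[[0.05,0.1,0],[0,0,0]],[[0.065,0.14,0],[0,0,0]],[[0.065,0.14,0],[0,0,0]]])

```text
time: 6.95
tool_pos: [0.5196, 0.0753, 0.0653]
eef_rot: [-0.0, 0.193, 0.981, 0.0]
contact_force: [1.9, -2.8, 2.5]
width: 0.0095
```

```bash
python3 st.py
```

```text
t 6.95 along y mm 13.6 x -0.5 z 65.31 Fy -1.9 Fx 2.86 Fz 2.55 Tz 0.01 w 0.0095 jaw 67.73
```

>>> apply_moves(moves=[[[0.02,0.05,0],[0,0,0]],[[0.038,0.093,0],[0,0,0]],[[0.038,0.093,0],[0,0,0]]])

```text
time: 7.25
tool_pos: [0.52, 0.0762, 0.0653]
eef_rot: [-0.0, 0.193, 0.981, 0.0]
contact_force: [1.0, -2.5, 1.5]
width: 0.0096
```

```bash
python3 st.py
```

```text
t 7.25 along y mm 14.62 x -0.48 z 65.31 Fy -1.91 Fx 1.84 Fz 1.5 Tz -0.051 w 0.0096 jaw 67.73
```

Only the 2 N of friction so far, no stop yet. I'll go on in 1 mm steps.

>>> apply_moves(moves=[[[0.02,0.05,0],[0,0,0]],[[0.038,0.093,0],[0,0,0]],[[0.038,0.093,0],[0,0,0]]])

```text
time: 7.55
tool_pos: [0.5204, 0.0772, 0.0653]
eef_rot: [-0.0, 0.193, 0.981, 0.0]
contact_force: [1.0, -1.8, 2.4]
width: 0.0095
```

```bash
python3 st.py
```

```text
t 7.55 along y mm 15.66 x -0.5 z 65.31 Fy -1.31 Fx 1.64 Fz 2.35 Tz 0.053 w 0.0095 jaw 67.74
```

>>> apply_moves(moves=[[[0.02,0.05,0],[0,0,0]],[[0.038,0.093,0],[0,0,0]],[[0.038,0.093,0],[0,0,0]]])

```text
time: 7.85
tool_pos: [0.5208, 0.0779, 0.0653]
eef_rot: [-0.0, 0.193, 0.981, -0.0]
contact_force: [0.6, -2.7, 2.8]
width: 0.0095
```

```bash
python3 st.py
```

```text
t 7.85 along y mm 16.47 x -0.46 z 65.28 Fy -2.27 Fx 1.58 Fz 2.77 Tz 0.032 w 0.0095 jaw 67.73
```

>>> apply_moves(moves=[[[0.02,0.05,0],[0,0,0]],[[0.03,0.074,0],[0,0,0]],[[0.03,0.074,0],[0,0,0]]])

```text
time: 8.15
tool_pos: [0.5208, 0.0781, 0.0651]
eef_rot: [-0.0, 0.193, 0.981, -0.0]
contact_force: [-0.2, -4.2, 2.0]
width: 0.0093
```

```bash
python3 st.py
```

```text
t 8.15 along y mm 16.64 x -0.45 z 65.14 Fy -3.93 Fx 1.4 Fz 2.03 Tz -0.028 w 0.0093 jaw 67.71
```

The lid has reached its stop: 0.8 mm commanded gave 0.17 mm of motion, and the push rose to about 4 N. Now I press the stud.

>>> apply_moves(moves=[[[0.02,0.046,-0.05],[0,0,0]],[[0.02,0.046,-0.15],[0,0,0]],[[0.02,0.046,-0.25],[0,0,0]],[[0.02,0.046,-0.3],[0,0,0]],[[0.02,0.046,-0.3],[0,0,0]]])

```text
time: 8.65
tool_pos: [0.5209, 0.0783, 0.0621]
eef_rot: [-0.0, 0.193, 0.981, -0.001]
contact_force: [-0.2, -4.6, 2.6]
width: 0.0095
```

```bash
python3 st.py
```

```text
t 8.65 along y mm 16.9 x -0.47 z 62.11 Fy -4.29 Fx 1.57 Fz 2.63 Tz 0.043 w 0.0095 jaw 67.7
```

>>> apply_moves(moves=[[[0,0,-0.1],[0,0,0]],[[0,0,-0.2],[0,0,0]],[[0,0,-0.3],[0,0,0]],[[0,0,-0.3],[0,0,0]]])

```text
time: 9.05
tool_pos: [0.5209, 0.0783, 0.0592]
eef_rot: [-0.0, 0.193, 0.981, -0.001]
contact_force: [-1.4, -5.0, 3.9]
width: 0.0096
```

```bash
python3 st.py
```

```text
t 9.05 along y mm 16.86 x -0.42 z 59.21 Fy -5.13 Fx 0.62 Fz 3.89 Tz -0.027 w 0.0096 jaw 67.7
```

>>> apply_moves(moves=[[[0,0,-0.1],[0,0,0]],[[0,0,-0.2],[0,0,0]],[[0,0,-0.2],[0,0,0]]])

```text
time: 9.35
tool_pos: [0.5209, 0.0783, 0.0573]
eef_rot: [-0.0, 0.193, 0.981, -0.001]
contact_force: [-1.4, -4.9, 3.4]
width: 0.0095
```

```bash
python3 st.py
```

```text
t 9.35 along y mm 16.88 x -0.44 z 57.27 Fy -5.05 Fx 0.56 Fz 3.43 Tz -0.023 w 0.0095 jaw 67.7
```

>>> apply_moves(moves=[[[0,0,-0.08],[0,0,0]],[[0,0,-0.15],[0,0,0]],[[0,0,-0.15],[0,0,0]]])

```text
time: 9.65
tool_pos: [0.5209, 0.0783, 0.0558]
eef_rot: [-0.0, 0.193, 0.981, -0.001]
contact_force: [-1.1, -5.0, 4.4]
width: 0.0097
```

```bash
python3 st.py
```

```text
t 9.65 along y mm 16.86 x -0.43 z 55.82 Fy -5.04 Fx 0.85 Fz 4.44 Tz 0.06 w 0.0097 jaw 67.7
```

>>> apply_moves(moves=[[[0,0,-0.08],[0,0,0]],[[0,0,-0.15],[0,0,0]],[[0,0,-0.15],[0,0,0]]])

```text
time: 9.95
tool_pos: [0.5209, 0.0783, 0.0544]
eef_rot: [-0.0, 0.193, 0.981, -0.001]
contact_force: [-1.4, -4.9, 4.4]
width: 0.0093
```

```bash
python3 st.py
```

```text
t 9.95 along y mm 16.91 x -0.44 z 54.39 Fy -5.1 Fx 0.55 Fz 4.44 Tz -0.017 w 0.0093 jaw 67.7
```

>>> apply_moves(moves=[[[0,0,-0.08],[0,0,0]],[[0,0,-0.15],[0,0,0]],[[0,0,-0.15],[0,0,0]]])

```text
time: 10.25
tool_pos: [0.5209, 0.0783, 0.0529]
eef_rot: [-0.0, 0.193, 0.981, -0.001]
contact_force: [-1.6, -5.2, 5.9]
width: 0.0098
```

```bash
python3 st.py
```

```text
t 10.25 along y mm 16.88 x -0.41 z 52.91 Fy -5.44 Fx 0.52 Fz 5.9 Tz 0.018 w 0.0098 jaw 67.69
```

>>> apply_moves(moves=[[[0,0,-0.05],[0,0,0]],[[0,0,-0.1],[0,0,0]],[[0,0,-0.1],[0,0,0]]])

```text
time: 10.55
tool_pos: [0.5209, 0.0783, 0.052]
eef_rot: [-0.0, 0.193, 0.981, -0.001]
contact_force: [-1.5, -5.1, 6.1]
width: 0.0094
```

```bash
python3 st.py
```

```text
t 10.55 along y mm 16.89 x -0.44 z 51.95 Fy -5.3 Fx 0.54 Fz 6.09 Tz 0.042 w 0.0094 jaw 67.7
```

>>> apply_moves(moves=[[[0,0,-0.05],[0,0,0]],[[0,0,-0.1],[0,0,0]],[[0,0,-0.1],[0,0,0]]])

```text
time: 10.85
tool_pos: [0.5209, 0.0784, 0.051]
eef_rot: [-0.0, 0.193, 0.981, -0.001]
contact_force: [-2.1, -5.3, 6.9]
width: 0.0096
```

```bash
python3 st.py
```

```text
t 10.85 along y mm 16.92 x -0.43 z 50.98 Fy -5.73 Fx 0.09 Fz 6.88 Tz 0.127 w 0.0096 jaw 67.7
```

>>> apply_moves(moves=[[[0,0,-0.05],[0,0,0]],[[0,0,-0.1],[0,0,0]],[[0,0,-0.1],[0,0,0]]])

```text
time: 11.15
tool_pos: [0.521, 0.0783, 0.05]
eef_rot: [-0.0, 0.193, 0.981, -0.001]
contact_force: [-1.2, -5.2, 5.5]
width: 0.0096
```

```bash
python3 st.py
```

```text
t 11.15 along y mm 16.9 x -0.41 z 50.02 Fy -5.27 Fx 0.79 Fz 5.49 Tz 0.025 w 0.0096 jaw 67.7
```

>>> apply_moves(moves=[[[0,0,-0.05],[0,0,0]],[[0,0,-0.1],[0,0,0]],[[0,0,-0.1],[0,0,0]]])

```text
time: 11.45
tool_pos: [0.521, 0.0783, 0.0491]
eef_rot: [-0.0, 0.193, 0.981, -0.001]
contact_force: [-1.3, -5.8, 5.4]
width: 0.0093
```

```bash
python3 st.py
```

```text
t 11.45 along y mm 16.92 x -0.4 z 49.05 Fy -5.9 Fx 0.93 Fz 5.36 Tz 0.001 w 0.0093 jaw 67.7
```

>>> apply_moves(moves=[[[0,0,-0.05],[0,0,0]],[[0,0,-0.1],[0,0,0]],[[0,0,-0.1],[0,0,0]]])

```text
time: 11.75
tool_pos: [0.521, 0.0784, 0.0482]
eef_rot: [-0.0, 0.193, 0.981, -0.001]
contact_force: [-3.7, -5.1, 7.0]
width: 0.0094
```

```bash
python3 st.py
```

```text
t 11.75 along y mm 16.95 x -0.38 z 48.24 Fy -6.12 Fx -1.49 Fz 6.96 Tz 0.047 w 0.0094 jaw 67.7
```

>>> apply_moves(moves=[[[0,0,-0.05],[0,0,0]],[[0,0,-0.1],[0,0,0]],[[0,0,-0.1],[0,0,0]]])

```text
time: 12.05
tool_pos: [0.5211, 0.0784, 0.0481]
eef_rot: [-0.0, 0.193, 0.981, -0.001]
contact_force: [-6.1, -5.3, 15.6]
width: 0.0094
```

```bash
python3 st.py
```

```text
t 12.05 along y mm 17.03 x -0.32 z 48.14 Fy -7.22 Fx -3.66 Fz 15.63 Tz -0.047 w 0.0094 jaw 67.7
```

It has bottomed firmly at z 48.1 mm, about 17 mm down, with 15.6 N. I ease to about 12 N and begin the turn.

>>> apply_moves(moves=[[[0,0,-0.0],[0,0,0]],[[0,0,0.04],[0,0,0]],[[0,0,0.04],[0,0,0]]])

```text
time: 12.35
tool_pos: [0.521, 0.0784, 0.0482]
eef_rot: [-0.0, 0.193, 0.981, -0.001]
contact_force: [-3.8, -5.7, 12.4]
width: 0.0095
```

```bash
python3 st.py
```

```text
t 12.35 along y mm 16.97 x -0.35 z 48.19 Fy -6.68 Fx -1.41 Fz 12.4 Tz 0.007 w 0.0095 jaw 67.7
```

>>> apply_moves(moves=[[[0,0,0],[0,0,-0.05]],[[0,0,0],[0,0,-0.12]],[[0,0,0],[0,0,-0.18]],[[0,0,0],[0,0,-0.18]]])

```text
time: 12.75
tool_pos: [0.521, 0.0783, 0.0482]
eef_rot: [-0.0, 0.281, 0.96, -0.001]
contact_force: [-4.1, -5.4, 12.4]
width: 0.0091
```

```bash
python3 st.py
```

```text
t 12.75 along y mm 16.94 x -0.38 z 48.17 Fy -6.52 Fx -1.74 Fz 12.42 Tz 0.003 w 0.0091 jaw 57.31
```

>>> apply_moves(moves=[[[0,0,0],[0,0,-0.08]],[[0,0,0],[0,0,-0.16]],[[0,0,0],[0,0,-0.22]],[[0,0,0],[0,0,-0.22]]])

```text
time: 13.15
tool_pos: [0.5209, 0.0783, 0.0482]
eef_rot: [-0.0, 0.385, 0.923, -0.001]
contact_force: [-5.1, -5.5, 11.4]
width: 0.0092
```

```bash
python3 st.py
```

```text
t 13.15 along y mm 16.83 x -0.42 z 48.16 Fy -6.99 Fx -2.71 Fz 11.43 Tz -0.005 w 0.0092 jaw 44.7
```

>>> apply_moves(moves=[[[0,0,0],[0,0,-0.08]],[[0,0,0],[0,0,-0.18]],[[0,0,0],[0,0,-0.28]],[[0,0,0],[0,0,-0.38]],[[0,0,0],[0,0,-0.45]],[[0,0,0],[0,0,-0.45]]])

```text
time: 13.75
tool_pos: [0.5208, 0.0782, 0.0482]
eef_rot: [0.0, 0.581, 0.814, -0.001]
contact_force: [-5.2, -6.4, 12.1]
width: 0.0096
```

```bash
python3 st.py
```

```text
t 13.75 along y mm 16.68 x -0.53 z 48.18 Fy -7.93 Fx -2.43 Fz 12.13 Tz -0.016 w 0.0096 jaw 18.9
```

>>> apply_moves(moves=[[[0,0,0],[0,0,-0.08]],[[0,0,0],[0,0,-0.18]],[[0,0,0],[0,0,-0.28]],[[0,0,0],[0,0,-0.38]],[[0,0,0],[0,0,-0.45]],[[0,0,0],[0,0,-0.45]]])

```text
time: 14.35
tool_pos: [0.5205, 0.0782, 0.0482]
eef_rot: [0.0, 0.748, 0.663, -0.002]
contact_force: [-5.5, -6.1, 12.7]
width: 0.0095
```

```bash
python3 st.py
```

```text
t 14.35 along y mm 16.61 x -0.77 z 48.17 Fy -7.66 Fx -2.79 Fz 12.68 Tz -0.044 w 0.0095 jaw -6.88
```

>>> apply_moves(moves=[[[0,0,0],[0,0,-0.07]],[[0,0,0],[0,0,-0.15]],[[0,0,0],[0,0,-0.21]],[[0,0,0],[0,0,-0.21]],[[0,0,0],[0,0,-0.21]]])

```text
time: 14.85
tool_pos: [0.5204, 0.0782, 0.0482]
eef_rot: [0.0, 0.813, 0.582, -0.002]
contact_force: [-6.0, -6.3, 13.3]
width: 0.0094
```

```bash
python3 st.py
```

```text
t 14.85 along y mm 16.61 x -0.88 z 48.17 Fy -8.07 Fx -3.22 Fz 13.28 Tz 0.013 w 0.0094 jaw -18.83
```

>>> apply_moves(moves=[[[0,0,0],[0,0,-0.04]],[[0,0,0.05],[0,0,-0.04]],[[-0.02,-0.05,0.12],[0,0,-0.04]],[[-0.05,-0.12,0.2],[0,0,-0.04]],[[-0.05,-0.12,0.25],[0,0,-0.04]],[[-0.05,-0.12,0.25],[0,0,-0.04]]])

```text
time: 15.45
tool_pos: [0.5202, 0.0781, 0.0499]
eef_rot: [-0.0, 0.825, 0.566, -0.001]
contact_force: [-2.5, -4.6, 5.4]
width: 0.0093
```

```bash
python3 st.py
```

```text
t 15.45 along y mm 16.39 x -1.01 z 49.94 Fy -5.18 Fx -0.55 Fz 5.41 Tz -0.011 w 0.0093 jaw -21.09
```

Risen 1.8 mm with the spring, still pushed up. I open the fingers to half, then lift straight up.

>>> apply_moves(moves=[[[0,0,0],[0,0,0]],[[0,0,0],[0,0,0]],[[0,0,0],[0,0,0]],[[0,0,0],[0,0,0]],[[0,0,0],[0,0,0]]], hand=0.5)

```text
time: 15.95
tool_pos: [0.5208, 0.0783, 0.0496]
eef_rot: [-0.0, 0.824, 0.566, 0.0]
contact_force: [-0.2, 0.7, -0.0]
width: 0.0426
```

```bash
python3 st.py
```

```text
t 15.95 along y mm 16.8 x -0.55 z 49.6 Fy 0.6 Fx -0.5 Fz -0.03 Tz -0.017 w 0.0426 jaw -21.07
```

>>> apply_moves(moves=[[[0,0,0.5],[0,0,0]],[[0,0,2],[0,0,0]],[[0,0,4],[0,0,0]],[[0,0,6],[0,0,0]],[[0,0,8],[0,0,0]],[[0,0,8.5],[0,0,0]],[[0,0,8.5],[0,0,0]]])

```text
time: 16.65
tool_pos: [0.5217, 0.0781, 0.1362]
eef_rot: [0.001, 0.825, 0.566, 0.001]
contact_force: [-0.1, -0.2, -0.6]
width: 0.0429
```

Run:
```python
from fit import *
for c in ("wrist","side"):
    p=camera(c); save(p,c+"9.png"); X,u,v=cloud(p)
    m=np.hypot(X[:,0]-.521,X[:,1]-.0774)<.025
    z=np.percentile(X[m,2],98); print(c,"top z",z,"wing",wing(X,np.array([.521,.0774]),.03,.062,.09))
    print("offset y", (np.array(wing(X,np.array([.521,.0774]),.03,.062,.09)[1][:2])-[.515,.0625])@[.375,.927])
```

```text
wrist top z 0.2346759517873416 wing (np.int64(982), array([0.5212, 0.0793, 0.0685]), array([0.0337, 0.0099]), 69.01488494873047)
offset y 0.01789859999999999
side top z 0.2461862422800054 wing (np.int64(168), array([0.5205, 0.0788, 0.0684]), array([0.0338, 0.0101]), 68.83055114746094)
offset y 0.01717259999999998
```

View pics/wrist9.png

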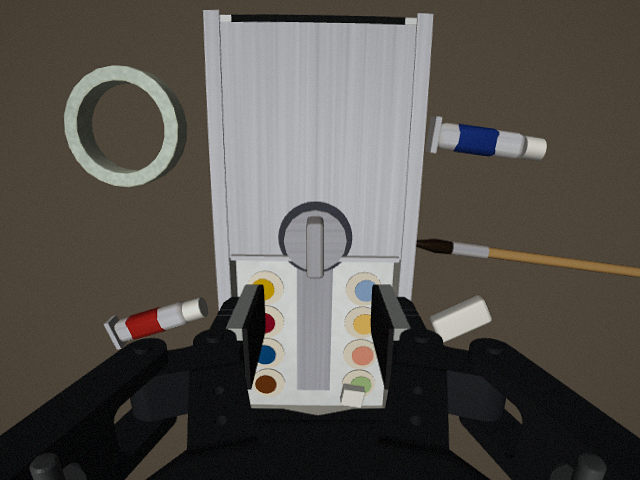

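The wrist view shows the wing along the case at about (315,248). The lid meets the buffer at the top, about (320,18), and the neighbouring things are undisturbed. The wing top is at 68.5 mm, against 83.2 mm when up, so the stud stays 14.7 mm down by itself.

```bash
python3 -c "
from workcell import r
print(r.close_job(), r.get_state()['time'])"
```

```text
the job is handed in; nothing more can be done
the job is handed in; nothing more can be done
```

The lid is shut, and the stud is pressed, turned a quarter turn clockwise and held down by its cam. The job is handed in; it gives no verdict, so what follows rests on my own readings.

- **Lid:** I gripped the wing and slid the lid gently to its stop. The sideways force was about 4 N on reaching it and never read above about 8 N.
- **Stud:** I pressed it until it bottomed at about 17 mm. The force read 15.6 N for a moment there, above the 12 N that is enough, so I eased to about 12 N before turning. It turned about 1.55 rad with almost no torque. I followed it up about 2 mm on its spring, then let go.

The last checks, with the gripper clear, came from the wrist and side cameras:

- **Held down:** the wing top stands at 68.5 mm against 83.2 mm before, so the stud stays about 14.7 mm down untouched.
- **Turned:** the wing lies at about 69°, in line with the case's long axis at 68°.
- **Shut:** the stud stands at case y of about +17 to +18 mm. Nominal is +16 mm, which is within the calibration error. The wrist picture shows the lid against the buffer.
- **Other things:** the ones in the wrist picture (tape roll, tubes, brush, eraser, half pan) look undisturbed. I judged this by eye and did not measure it. The water jar is not in that picture.

No check failed. The clock read 16.65 s at the last move, against the 45 s limit.

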